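Shut the air off and release the rigid tube from its push-in coupling

TASK

Shut off the manifold first: turn the wing handle on top clockwise to its stop. Then push the coupling's spring-loaded release collar fully in, draw the rigid tube out of the coupling while the collar is in, and lay the tube flat in the steel tray. Leave the other things on the bench where they are.

Things in the scene. Friction and masses are not known exactly. Their poses are not given: they have to be found in the camera images.
- manifold: Aluminium block 60 x 150 x 90 mm (x, y, z) standing fixed on the bench; origin at the centre of its underside, z up, its -x side is the front. A brass coupling with a level bore stands out of the front, its axis parallel to x at y = -34 mm, z = 60 mm; the brass body ends at x = -60 mm and a steel release collar stands in front of it. The wing handle stands on top at y = +36 mm. Its place and yaw vary.
- wing_mid (a point): Centre of the valve's wing handle (on its turning axis, 122 mm above the bench): an upright dark flat bar 66 mm long along this point's x, 12 mm thick along its y, 26 mm high. It turns about the vertical with the handle.
- valve (a joint): Angle of the wing handle in rad, growing clockwise seen from above: 0 = bar in line with the tube (open), 1.571 = bar square across the tube, at its stop (shut). It starts partly open (0.15 to 0.6), turns with light friction (0.08 N m) and stays where it is left.
- collar_face (a point): Centre of the front face of the release collar's flange, on the coupling's axis; x points into the coupling (the way to push). The flange is a steel disc 64 mm in diameter and 6 mm thick with a 27 mm hole through which the tube passes. It can be pushed by fingers straddling the tube: they bear on it on both sides.
- collar (a joint): How far the release collar is pushed in, m: 0 = out, 0.014 = at its stop. A spring pushes it back out (3 N at the start, 9 N at the stop), so it returns as soon as it is let go. Jaws in the coupling hold the tube by a groove as long as the collar is in less than 5 mm; beyond this they are clear. With the fingers holding the collar at its stop and then closed on the tube, drawing back takes collar and tube along together, and the tube is past the jaws before they shut.
- tube_mid (a point): Centre of the rigid steel tube, 180 mm long, 22 mm in diameter (a hexagon 26 to 30 mm across on its last 16 mm, at -x), 0.12 kg, its centre of mass here. x of this point is the tube's axis towards its nose, the end in the coupling. At the start it sits in the coupling, level, 60 mm above the bench, and the collar's front face is 6 mm from this point towards the hexagon end, so the tube stands out 84 mm from it.
- tube_nose (a point): The end of the tube's nose, 90 mm from tube_mid along +x. At the start it is 96 mm behind the collar's front face, so the tube must be drawn back that far to be out.
- tray: Open flat steel tray, fixed, 230 x 130 mm outside (x, y), walls 3 mm thick and 28 mm high, floor 3 mm thick; origin at the centre of its underside. It stands left or right of the manifold's front.
- g_clamp: Bystander: G-clamp 104 x 176 x 22 mm lying loose on the side opposite the tray; origin at the centre of its underside.
- spanner: Bystander: spanner 240 mm long, 38 mm wide, 7 mm high, lying loose on the bench below or near the tube; origin at the centre of its underside.
Things that resemble listed ones, but are neither listed nor needed, are in the scene too. What is shaped like the part that bears tube_mid but blue is not meant.

How it is judged:
By the outcome, as a careful person would: the job done as asked, in the order asked, and still so for the second after the job is handed in, with the robot touching nothing.
It also fails if it takes over 64 s, if anything falls off the work surface, if the arm or the gripper's body presses on something with over 40 N, if the wrist force passes 120 N, or if a joint passes its speed limit or range.

ROBOT

A 6-joint arm with a two-finger parallel gripper is mounted at the origin on the work surface; the furniture and walls round the work are solid. World frame = base frame: x ahead of the robot, y to its left, z up, the work surface at z = 0. Lengths are in mm, angles in degrees, forces in N, time in s.
With the tool pointing down it reaches from about 425 to 1125 mm from the base axis. Payload 14.9 kg.
Tool frame: the origin (TCP) lies midway between the tips of the shut fingers; the grasp point (between the pads) lies 19 mm behind it; z points along the fingers, y is the line along which they close (so a half turn about z gives the same grasp; the last joint's range is limited). The gripper opens to 91 mm and grips with 3 to 60 N. Pads are 32 mm wide; open, the fingers measure 118 mm over their backs; the gripper's body (76 mm by 178 mm) begins 60 mm behind the grasp point.
Start: joints at [-71.923, 21.709, 99.362, -0, 58.929, -1.908], TCP at [239.235, -657.863, 213.932] pointing down, gripper open.
Joint ranges: [-158.91, 158.91], [-42.39, 125.64], [0.06, 152.35], [-60.88, 240.88], [17.5, 164.5], [-176.32, 176.32]. Speed limits (degrees/s): [108.29, 108.29, 136.94, 180, 180, 180].

INTERFACE

Orientations are given as [roll, pitch, yaw] about the fixed x, y, z axes, in that order (R = Rz(yaw) Ry(pitch) Rx(roll)).
In Python, from cell import r, optics, workorder gives the robot as it stands.
- The arm moves only by the tool arm_command, never from a script. Its argument "series" is a list that holds one entry, the list of rows, each a list of 7 numbers: the finger opening in m, from 0 to 0.0912, then the shift along the world's x, y, z in m, then the turn, a rotation vector about the world's x, y, z in rad. In form: [[[claw, x, y, z, wx, wy, wz], ...]]. A call has exactly 5 rows; each row is the pose to reach, as a shift and turn from the pose commanded when the call began; what a row does not reach only later rows make up. A row lasts 1/8 s, in which the tool goes at most 62.5 mm and 10.7 degrees, less where a joint would pass 70% of its speed; a pose out of reach is approached as far as the arm can. A call with a gripper value outside its range is refused whole. The fingers move at their own pace and stop on an object; "newtons" is the grip in N (left out, the last holds). Time passes only in rows, so rows that repeat a pose let the fingers close, or fill a call up. It gives the time, the measured TCP pose, the force, the opening and the grip force at its end, in the units of the state.
- r.get_state(): the state, without advancing time (a new reading comes with each control period).
- optics.snapshot(name): name is "side" or "top"; returns the picture (384x512x3 uint8, red, green, blue); there is no depth.
- optics.calibration(name): a dict with "intrinsics" (3x3 intrinsics, pixels), "cam_to_world" (4x4, takes a point from camera to world coordinates). Camera axes: x right, y down, z forward; pixel columns grow to the right and rows downward; lengths in mm; the calibration is good to about 2 mm. A picture is of the moment at which its call begins. calibration takes no time and is no camera call.
- workorder.sign_off(): hands the job in; it is judged then, once.
The state is a dict: "time_s": time; "qpos": joint angles; "joint_velocities": joint speeds; "effort": joint torques, N m; "tool_pos": TCP position; "orientation": TCP orientation; "wrist_force": force on the tool from outside, world axes, zero at the start; "ft_torque": the same for the moment, N m; "opening": finger opening in mm; "grip_force": force on a finger pad.
Only numpy, scipy, OpenCV 4.12 (cv2) and the standard library are available. Lean on these libraries where they do the work, as an engineer would, in place of code of your own. Each camera call takes 0.05 s, during which the arm holds its last target. There are 200 camera calls.

## Working session

There is one attempt and no reset: what is moved stays moved. The work goes in short steps, Python scripts to look and compute and a tool call to move; the robot and the scene stay as the last step left them, time stands still between calls to the robot, and variables do not carry over. Pictures are saved under pics/ and viewed, at most 10 in all, crops included, and the job is handed in when it is done.

Besides the shell and the picture viewer there is one more tool, called after "Request:" as a command line: name --argument value ..., lists and objects as JSON in quotes. arm_command: Moves the arm, as the interface text tells. Its arguments: {"type":"object","properties":{"series":{"type":"array","items":{"type":"array","items":{"type":"array","items":{"type":"number"}}}},"newtons":{"type":"number"}},"required":["series"]}

```bash
ls; mkdir -p pics; python3 - <<'E'
from cell import r,optics,workorder
import cv2,numpy as np
print(r.get_state())
for n in("top","side"):
    im=optics.snapshot(n); cv2.imwrite(f"pics/{n}0.png",im[:,:,::-1])
    c=optics.calibration(n); print(n,np.round(c["intrinsics"],1),np.round(c["cam_to_world"],3))
E
```

```text
pics
{'time_s': 0.0, 'qpos': array([-7.19204753e+01,  2.17397794e+01,  9.93952961e+01,  2.25727222e-04,
        5.89260931e+01, -1.90657575e+00]), 'joint_velocities': array([-0.10357531,  0.12410968, -0.10959201,  0.09280749,  0.00737618,
       -0.03583742]), 'effort': array([-5.07453340e-03, -7.63740134e+01, -4.34366083e+01,  6.48707058e-02,
        4.24534385e-02, -1.10541539e-04]), 'tool_pos': array([ 239.14638094, -657.47301309,  213.27551796]), 'orientation': array([-1.79938872e+02, -2.22817327e-03,  1.99859827e+01]), 'wrist_force': array([ 0.08712139, -0.18273801, -0.58372336]), 'ft_torque': array([0.02567467, 0.00900058, 0.0705383 ]), 'grip_force': 0.0, 'opening': 91.02742317143222}
top [[453.4   0.  263.2]
 [  0.  453.4 192.2]
 [  0.    0.    1. ]] [[ 2.300000e-02 -9.880000e-01  1.510000e-01  1.970860e+02]
 [-1.000000e+00 -2.200000e-02  9.000000e-03 -2.696800e+01]
 [-6.000000e-03 -1.510000e-01 -9.880000e-01  1.641511e+03]
 [ 0.000000e+00  0.000000e+00  0.000000e+00  1.000000e+00]]
side [[470.    0.  264.8]
 [  0.  470.  192.8]
 [  0.    0.    1. ]] [[ 7.45000e-01 -3.83000e-01  5.47000e-01 -3.99819e+02]
 [-6.68000e-01 -4.40000e-01  6.00000e-01 -9.22719e+02]
 [ 1.10000e-02 -8.12000e-01 -5.84000e-01  9.88731e+02]
 [ 0.00000e+00  0.00000e+00  0.00000e+00  1.00000e+00]]
```

View pics/top0.png

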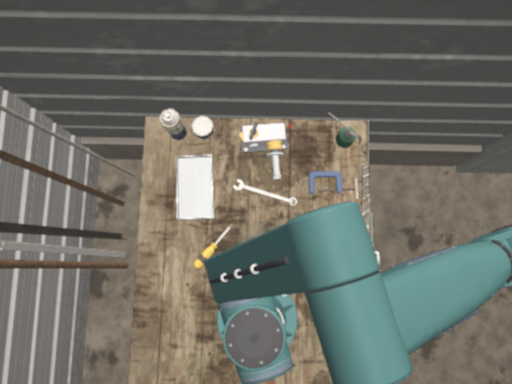

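View pics/side0.png

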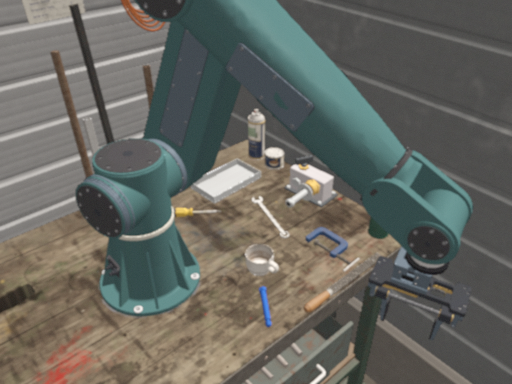

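The top view shows the manifold near (264,138), the tube running from it to (277,178), the tray at (195,187), the spanner at (265,192) and the clamp at (326,181). In the side view the manifold is near (311,185). Next I'll enlarge both around the manifold.

```bash
python3 - <<'E'
import cv2,numpy as np
a=cv2.imread("pics/top0.png")[115:225,165:350]; b=cv2.imread("pics/side0.png")[150:215,270:350]
a=cv2.resize(a,None,fx=4,fy=4,interpolation=cv2.INTER_CUBIC); b=cv2.resize(b,None,fx=9,fy=9,interpolation=cv2.INTER_CUBIC)
cv2.imwrite("pics/topc.png",a);cv2.imwrite("pics/sidec.png",b)
E
```

```text
(no output)
```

View pics/topc.png

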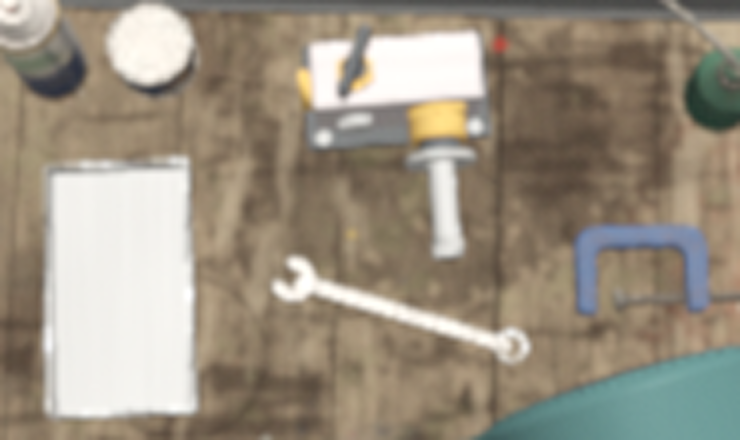

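View pics/sidec.png

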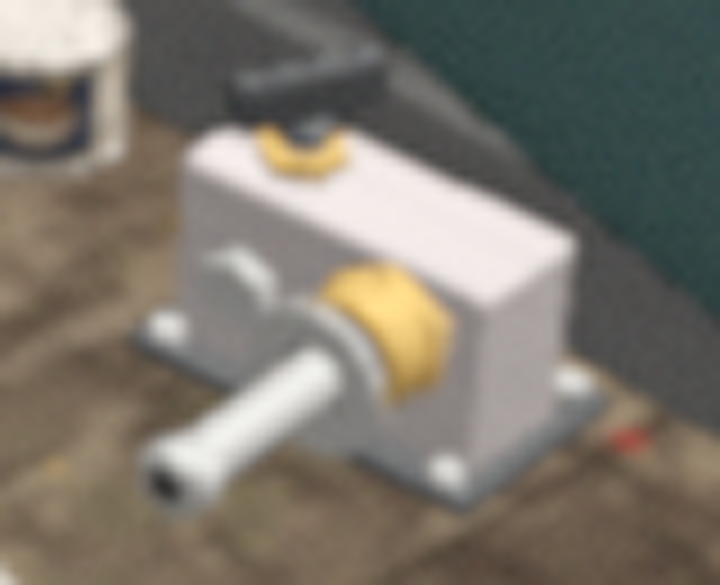

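```bash
cat > h.py <<'E'
from cell import r,optics,workorder
import cv2,numpy as np
def ray(n,p):
    c=optics.calibration(n);K=np.array(c["intrinsics"]);T=np.array(c["cam_to_world"])
    d=T[:3,:3]@np.linalg.solve(K,[p[0],p[1],1]);return T[:3,3],d/np.linalg.norm(d)
def onz(n,p,z):
    o,d=ray(n,p);return o+d*(z-o[2])/d[2]
def tri(pt,ps):
    A=np.zeros((3,3));b=np.zeros(3);R=[ray("top",pt),ray("side",ps)]
    for o,d in R:
        P=np.eye(3)-np.outer(d,d);A+=P;b+=P@o
    x=np.linalg.solve(A,b);return x,[np.linalg.norm((np.eye(3)-np.outer(d,d))@(x-o)) for o,d in R]
E
python3 - <<'E'
from h import *
np.set_printoptions(suppress=True,precision=1)
T=lambda x,y:(165+(x+.5)/4-.5,115+(y+.5)/4-.5)
S=lambda x,y:(270+(x+.5)/9-.5,150+(y+.5)/9-.5)
for nm,ps,z in [("mani",[(308,45),(480,32),(490,105),(312,112)],90),("tubeaxis",[(448,252),(446,238),(440,165)],60),("tray",[(46,165),(188,158),(196,412),(48,415)],28),("wing",[(362,28),(345,95)],135),("collar",[(408,155),(476,152)],60)]:
    print(nm,*[onz("top",T(*p),z) for p in ps])
for nm,t,s in [("wingA",(362,28),(380,60)),("wingB",(345,95),(235,105)),("wingmid",(354,62),(310,82)),("hexend",(448,250),(170,480)),("m front right top",(490,105),(490,300)),("m front left",(312,112),(190,160)),("m back right",(480,32),(577,242)),("tube/collar",(441,160),(335,365))]:
    print(nm,*tri(T(*t),S(*s)))
im=cv2.imread("pics/top0.png")
hsv=cv2.cvtColor(im,cv2.COLOR_BGR2HSV)
# white areas
for nm,m in [("white",cv2.inRange(hsv,(0,0,215),(180,40,255))),("brass",cv2.inRange(hsv,(15,110,130),(35,255,255))),("blue",cv2.inRange(hsv,(100,80,60),(130,255,255)))]:
    for c in cv2.findContours(m,cv2.RETR_EXTERNAL,cv2.CHAIN_APPROX_NONE)[0]:
        if cv2.contourArea(c)>25:
            q=cv2.minAreaRect(c);z={"white":90,"brass":75,"blue":22}[nm]
            print(nm,np.array(q[0]),np.array(q[1]),q[2],*[onz("top",p,z)[:2] for p in cv2.boxPoints(q)])
E
```

```text
mani [670.3  69.8  90. ] [685.4 -82.2  90. ] [619.  -92.1  90. ] [609.3  64.5  90. ]
tubeaxis [492.2 -58.1  60. ] [504.8 -56.1  60. ] [571.  -49.5  60. ]
tray [571.  309.4  28. ] [580.2 180.   28. ] [348.1 163.6  28. ] [342.5 295.7  28. ]
wing [672.7  21.  135. ] [612.9  34.  135. ]
collar [579.6 -20.8  60. ] [583.6 -81.5  60. ]
wingA [676.9  19.8 127.4] [np.float64(2.240732790154946), np.float64(2.240732790155151)]
wingB [615.3  34.6 125.3] [np.float64(0.3704243353376179), np.float64(0.3704243353375881)]
wingmid [645.8  26.5 126.9] [np.float64(1.3767844802857805), np.float64(1.376784480285607)]
hexend [494.3 -57.8  56.4] [np.float64(0.4705243618120383), np.float64(0.4705243618119926)]
m front right top [618.9 -93.5  98.2] [np.float64(2.7422395684096563), np.float64(2.742239568409514)]
m front left [613.6  62.   86.8] [np.float64(4.303414828928417), np.float64(4.303414828928389)]
m back right [685.5 -82.3  89.9] [np.float64(0.12167861666775372), np.float64(0.1216786166679628)]
tube/collar [577.9 -53.3  65.7] [np.float64(4.665806172465078), np.float64(4.6658061724650235)]
white [265.7
[... 308 characters left out ...]
]
white [246.4 132.8] [ 9.  16.9] 9.462321281433105 [617.1  71.9] [678.3  63.8] [673.5  32.1] [612.4  40.3]
white [268.1 131.4] [16.3 33.1] 86.42366790771484 [676.9  36.7] [687.  -80.3] [627.5 -84.8] [617.5  31.5]
white [201.8 125.8] [17.7 18.4] 45.0 [665.9 256.4] [714.8 212.3] [669.6 166. ] [621.2 210.1]
white [169.5 114.3] [10.1 14.8] 66.80140686035156 [713.3 359.7] [736.  312.2] [701.9 296.2] [679.3 343.6]
brass [197.8 263.8] [9.2 8.5] 45.0 [184.9 227.5] [205.6 207.9] [184.2 184.7] [163.5 204.3]
brass [209.4 250. ] [ 9.1 16.9] 39.80556869506836 [219.1 198.1] [264.2 162.8] [244.9 138. ] [199.9 173.4]
brass [273.5 145.5] [ 9. 13.] 90.0 [621.1 -21.2] [622.1 -67.4] [589.2 -68. ] [588.2 -21.9]
```

The points agree with the given sizes:

| Item | Measured value |
|---|---|
| Manifold centre | (646, -10), yaw about 5° |
| Wing centre | (645, 26), bar yaw about -13.5° |
| Collar face | (578, -50.5, 60) |
| Tray centre | (461, 237) |

I'll go to the wing at tool yaw 166.5°, which leaves enough range on joint 6.

Request:
arm_command --series '[[[0.0912,0.027,0.046,0.006,0,0,0.171],[0.0912,0.054,0.091,0.012,0,0,0.342],[0.0912,0.081,0.137,0.018,0,0,0.512],[0.0912,0.108,0.182,0.024,0,0,0.683],[0.0912,0.135,0.228,0.03,0,0,0.854]]]' --newtons 40

```text
time_s: 0.72
tool_pos: [374.8, -428.2, 243.9]
orientation: [-180.0, -0.0, 69.2]
wrist_force: [0.1, 0.5, -0.6]
opening: 91.3
grip_force: 0.0
```

Request:
arm_command --series '[[[0.0912,0.027,0.046,0,0,0,0.171],[0.0912,0.054,0.091,0,0,0,0.342],[0.0912,0.081,0.137,0,0,0,0.512],[0.0912,0.108,0.182,0,0,0,0.683],[0.0912,0.135,0.228,0,0,0,0.854]]]'

```text
time_s: 1.35
tool_pos: [509.8, -200.2, 243.9]
orientation: [-180.0, -0.0, 118.2]
wrist_force: [-0.3, -0.8, 0.3]
opening: 90.8
grip_force: 0.0
```

Request:
arm_command --series '[[[0.07,0.027,0.046,0,0,0,0.171],[0.07,0.054,0.091,0,0,0,0.342],[0.07,0.081,0.137,0,0,0,0.512],[0.07,0.108,0.182,0,0,0,0.683],[0.07,0.135,0.228,0,0,0,0.854]]]'

```text
time_s: 1.98
tool_pos: [644.8, 27.8, 243.7]
orientation: [-180.0, -0.0, 167.1]
wrist_force: [0.2, -1.0, 0.1]
opening: 69.6
grip_force: 0.0
```

Request:
arm_command --series '[[[0.07,0,-0.001,-0.03,0,0,0],[0.07,0,-0.001,-0.06,0,0,0],[0.07,0,-0.001,-0.09,0,0,0],[0.07,0,-0.001,-0.115,0,0,0],[0.07,0,-0.001,-0.13,0,0,0]]]'

```text
time_s: 2.6
tool_pos: [643.6, 25.1, 112.4]
orientation: [-180.0, -0.1, 166.8]
wrist_force: [0.4, 0.5, -1.0]
opening: 70.0
grip_force: 0.0
```

```bash
python3 - <<'E'
from h import *
s=r.get_state();print(s["tool_pos"],s["wrist_force"])
a=optics.snapshot("side")[130:230,250:380,::-1];b=optics.snapshot("top")[95:195,200:330,::-1]
cv2.imwrite("pics/v1.png",cv2.resize(np.vstack([a,b]),None,fx=3,fy=3,interpolation=cv2.INTER_CUBIC))
E
```

```text
[643.56203917  25.13219584 112.43877071] [ 0.42051841  0.53985574 -1.04414841]
```

View pics/v1.png

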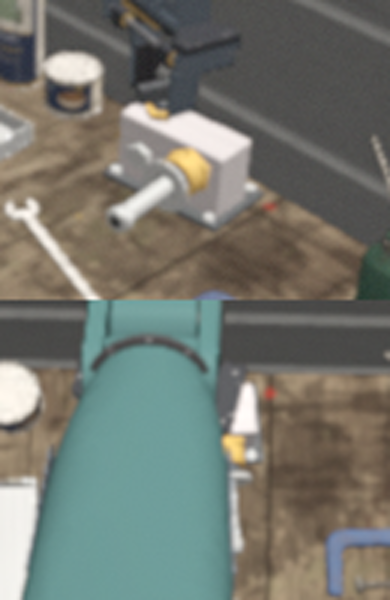

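The side view shows the fingers straddling the wing above the brass collar at (160,108) in the picture, so I'll close gently.

Request:
arm_command --series '[[[0.03,0,0,0,0,0,0],[0.015,0,0,0,0,0,0],[0.005,0,0,0,0,0,0],[0.005,0,0,0,0,0,0],[0.005,0,0,0,0,0,0]]]' --newtons 10

```text
time_s: 3.32
tool_pos: [644.2, 25.1, 114.0]
orientation: [180.0, 0.0, 166.8]
wrist_force: [-0.0, 0.5, 0.2]
opening: 22.7
grip_force: 0.0
```

Request:
arm_command --series '[[[0.005,0,0,0,0,0,0],[0.005,0,0,0,0,0,0],[0.005,0,0,0,0,0,0],[0.005,0,0,0,0,0,0],[0.005,0,0,0,0,0,0]]]'

```text
time_s: 3.95
tool_pos: [644.3, 27.0, 114.0]
orientation: [179.9, -0.0, 166.7]
wrist_force: [1.4, 17.2, 0.2]
opening: 12.1
grip_force: 10.0
```

Request:
arm_command --series '[[[0.005,0,0.002,0,0,0,-0.13],[0.005,0,0.002,0,0,0,-0.26],[0.005,0,0.002,0,0,0,-0.39],[0.005,0,0.002,0,0,0,-0.52],[0.005,0,0.002,0,0,0,-0.65]]]'

```text
time_s: 4.58
tool_pos: [644.8, 28.0, 114.0]
orientation: [179.9, -0.0, 129.3]
wrist_force: [4.3, 8.3, -4.2]
opening: 11.6
grip_force: 10.0
```

Request:
arm_command --series '[[[0.005,0,0,0,0,0,-0.13],[0.005,0,0,0,0,0,-0.26],[0.005,0,0,0,0,0,-0.36],[0.005,0,0,0,0,0,-0.46],[0.005,0,0,0,0,0,-0.55]]]'

```text
time_s: 5.2
tool_pos: [645.6, 28.3, 114.1]
orientation: [179.8, -0.1, 97.8]
wrist_force: [9.8, 11.3, -8.5]
opening: 11.7
grip_force: 10.0
```

```bash
python3 - <<'E'
from h import *
s=r.get_state();print({k:np.round(s[k],2) for k in("tool_pos","orientation","wrist_force","ft_torque","opening","grip_force")})
E
```

```text
{'tool_pos': array([645.56,  28.29, 114.07]), 'orientation': array([ 1.7981e+02, -6.0000e-02,  9.7830e+01]), 'wrist_force': array([ 9.83, 11.26, -8.53]), 'ft_torque': array([ 2.01, -1.85,  0.14]), 'opening': np.float64(11.68), 'grip_force': np.float64(10.0)}
```

Request:
arm_command --series '[[[0.005,0.001,0.001,0,0,0,-0.03],[0.005,0.001,0.001,0,0,0,-0.06],[0.005,0.001,0.001,0,0,0,-0.09],[0.005,0.001,0.001,0,0,0,-0.12],[0.005,0.001,0.001,0,0,0,-0.12]]]'

```text
time_s: 5.82
tool_pos: [645.7, 28.3, 114.1]
orientation: [179.9, -0.0, 91.1]
wrist_force: [3.2, 4.2, -1.9]
opening: 14.1
grip_force: 10.6
```

```bash
python3 - <<'E'
from h import *
s=r.get_state();print({k:np.round(s[k],2) for k in("tool_pos","orientation","wrist_force","ft_torque","opening","grip_force")})
E
```

```text
{'tool_pos': array([645.66,  28.28, 114.09]), 'orientation': array([ 1.7994e+02, -1.0000e-02,  9.1120e+01]), 'wrist_force': array([ 3.17,  4.2 , -1.85]), 'ft_torque': array([ 0.68, -0.9 ,  0.4 ]), 'opening': np.float64(14.06), 'grip_force': np.float64(10.58)}
```

The opening grew from 11.7 to 14.1 mm and torque rose as the tool went past about 95.5°, so the bar is at its stop. I'll release, rise and turn to yaw 185.3°.

Request:
arm_command --series '[[[0.0912,0,0,0,0,0,0.0],[0.0912,0,0,0,0,0,0.0],[0.0912,0,0,0,0,0,0.0],[0.0912,0,0,0.03,0,0,0],[0.0912,0,0,0.08,0,0,0]]]'

```text
time_s: 6.45
tool_pos: [644.0, 28.0, 193.3]
orientation: [-179.8, -0.0, 91.1]
wrist_force: [-0.2, 0.1, 0.3]
opening: 61.3
grip_force: 0.0
```

Request:
arm_command --series '[[[0.0912,-0.01,-0.01,0.02,0,0,0.16],[0.0912,-0.04,-0.03,0.02,0,0,0.33],[0.0912,-0.06,-0.045,0.02,0,0,0.49],[0.0912,-0.08,-0.06,0.02,0,0,0.66],[0.0912,-0.108,-0.081,0.02,0,0,0.823]]]'

```text
time_s: 7.08
tool_pos: [536.7, -53.3, 214.0]
orientation: [180.0, 0.0, 138.6]
wrist_force: [-0.4, 0.5, 0.3]
opening: 91.3
grip_force: 0.0
```

Request:
arm_command --series '[[[0.0912,0,0,0,0,0,0.16],[0.0912,0,0,0,0,0,0.33],[0.0912,0,0,0,0,0,0.49],[0.0912,0,0,0,0,0,0.66],[0.0912,0,0,0,0,0,0.82]]]'

```text
time_s: 7.7
tool_pos: [537.1, -52.9, 213.9]
orientation: [-180.0, -0.0, -174.4]
wrist_force: [-0.0, -0.7, -0.5]
opening: 91.4
grip_force: 0.0
```

```bash
python3 - <<'E'
from h import *
s=r.get_state();print(s["tool_pos"],s["orientation"],s["opening"])
a=optics.snapshot("side")[120:230,250:380,::-1]
cv2.imwrite("pics/v2.png",cv2.resize(a,None,fx=5,fy=5,interpolation=cv2.INTER_CUBIC))
E
```

```text
[537.08465681 -52.90477981 213.94521783] [-1.79999657e+02 -1.12469243e-02 -1.74413590e+02] 91.44743613266083
```

View pics/v2.png

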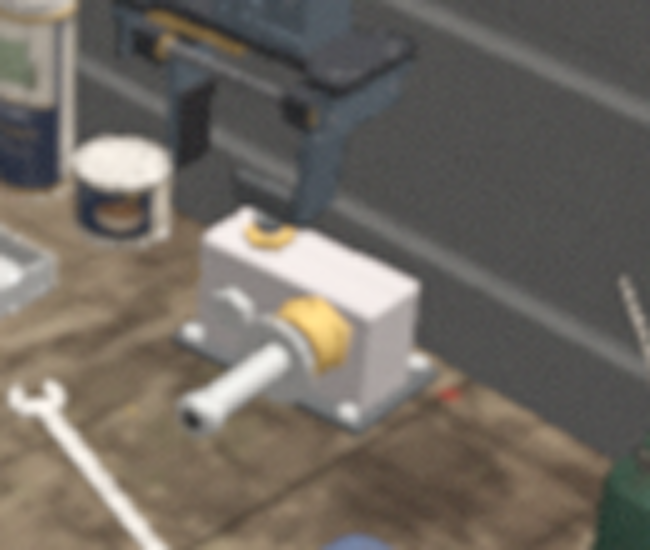

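The wing at (265,190) now lies along the block's long side, so the valve is shut. The fingers hang ahead of the collar, and I'll descend astride the tube.

Request:
arm_command --series '[[[0.0912,0,0,-0.04,0,0,0],[0.0912,0,0,-0.08,0,0,0],[0.0912,0,0,-0.12,0,0,0],[0.0912,0,0,-0.15,0,0,0],[0.0912,0,0,-0.166,0,0,0]]]'

```text
time_s: 8.38
tool_pos: [536.5, -52.8, 46.5]
orientation: [180.0, -0.1, -174.8]
wrist_force: [0.4, -0.2, 0.7]
opening: 91.5
grip_force: 0.0
```

Request:
arm_command --series '[[[0.038,0,0,0,0,0,0],[0.038,0,0,0,0,0,0],[0.038,0,0,0,0,0,0],[0.038,0,0,0,0,0,0],[0.038,0,0,0,0,0,0]]]'

```text
time_s: 9.0
tool_pos: [537.4, -52.9, 48.3]
orientation: [-180.0, 0.0, -174.7]
wrist_force: [-0.1, -0.9, -0.9]
opening: 44.0
grip_force: 0.0
```

Request:
arm_command --series '[[[0.036,0.004,0.0004,0,0,0,0],[0.036,0.008,0.0008,0,0,0,0],[0.036,0.012,0.0011,0,0,0,0],[0.036,0.016,0.0015,0,0,0,0],[0.036,0.02,0.002,0,0,0,0]]]'

```text
time_s: 9.62
tool_pos: [557.0, -50.9, 47.8]
orientation: [180.0, -0.1, -174.7]
wrist_force: [-4.5, -2.0, 1.7]
opening: 35.7
grip_force: 2.1
```

Request:
arm_command --series '[[[0.04,0.003,0.0003,0,0,0,0],[0.04,0.006,0.0006,0,0,0,0],[0.04,0.009,0.0008,0,0,0,0],[0.04,0.012,0.0011,0,0,0,0],[0.04,0.012,0.0011,0,0,0,0]]]'

```text
time_s: 10.25
tool_pos: [568.1, -49.8, 47.5]
orientation: [180.0, -0.2, -174.7]
wrist_force: [-8.6, -5.3, 4.4]
opening: 39.9
grip_force: 4.4
```

Request:
arm_command --series '[[[0.04,0.001,0.0001,0,0,0,0],[0.04,0.002,0.0002,0,0,0,0],[0.04,0.003,0.0003,0,0,0,0],[0.04,0.003,0.0003,0,0,0,0],[0.04,0.003,0.0003,0,0,0,0]]]'

```text
time_s: 10.88
tool_pos: [568.6, -49.6, 47.1]
orientation: [179.9, -0.4, -174.7]
wrist_force: [-22.4, -5.7, 15.2]
opening: 40.5
grip_force: 11.2
```

The force jumped to 22 N after about 14 mm of travel, so the collar is at its stop. I'll close on the tube.

Request:
arm_command --series '[[[0.01,0,0,0,0,0,0],[0.01,0,0,0,0,0,0],[0.01,0,0,0,0,0,0],[0.01,0,0,0,0,0,0],[0.01,0,0,0,0,0,0]]]' --newtons 40

```text
time_s: 11.5
tool_pos: [568.5, -49.6, 46.4]
orientation: [179.9, -0.4, -174.7]
wrist_force: [-16.9, -7.0, 1.6]
opening: 21.1
grip_force: 42.9
```

Request:
arm_command --series '[[[0.01,0,0,0,0,0,0],[0.01,0,0,0,0,0,0],[0.01,0,0,0,0,0,0],[0.01,0,0,0,0,0,0],[0.01,0,0,0,0,0,0]]]'

```text
time_s: 12.12
tool_pos: [568.5, -49.6, 46.4]
orientation: [179.9, -0.4, -174.7]
wrist_force: [-16.7, -7.1, 1.8]
opening: 21.4
grip_force: 42.9
```

Request:
arm_command --series '[[[0.01,-0.015,-0.0014,0,0,0,0],[0.01,-0.03,-0.0028,0,0,0,0],[0.01,-0.045,-0.0042,0,0,0,0],[0.01,-0.06,-0.0056,0,0,0,0],[0.01,-0.075,-0.007,0,0,0,0]]]'

```text
time_s: 12.75
tool_pos: [496.2, -56.5, 48.0]
orientation: [180.0, -0.0, -174.7]
wrist_force: [-0.1, 0.7, -1.2]
opening: 20.8
grip_force: 40.0
```

Request:
arm_command --series '[[[0.01,-0.015,-0.0014,0,0,0,0],[0.01,-0.03,-0.0028,0,0,0,0],[0.01,-0.045,-0.0042,0,0,0,0],[0.01,-0.045,-0.0042,0,0,0,0],[0.01,-0.045,-0.0042,0,0,0,0]]]'

```text
time_s: 13.38
tool_pos: [452.8, -60.8, 48.1]
orientation: [-180.0, 0.0, -174.7]
wrist_force: [0.1, -0.1, -1.6]
opening: 21.3
grip_force: 40.0
```

```bash
python3 - <<'E'
from h import *
s=r.get_state();print(s["tool_pos"],s["orientation"],s["opening"],s["grip_force"],s["wrist_force"])
a=optics.snapshot("side")[120:250,220:380,::-1]
cv2.imwrite("pics/v3.png",cv2.resize(a,None,fx=4,fy=4,interpolation=cv2.INTER_CUBIC))
E
```

```text
[452.81955944 -60.76039984  48.1307634 ] [-1.79987728e+02  4.30964113e-02 -1.74720751e+02] 21.32446897946662 39.9821412563324 [ 0.07682744 -0.08114286 -1.55001712]
```

View pics/v3.png

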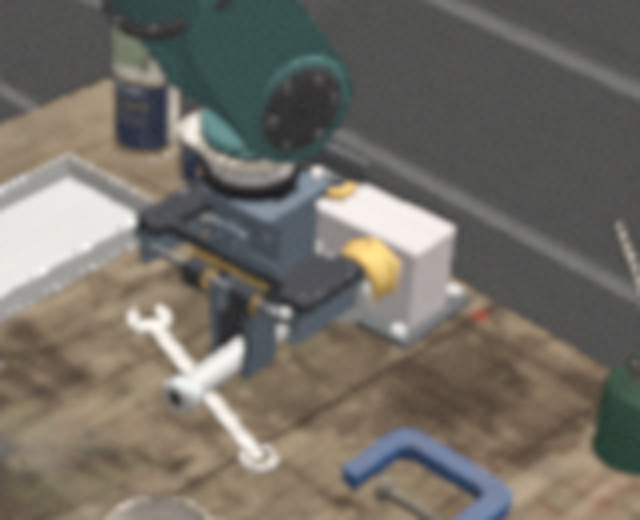

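The picture shows the tube (end at 182,388) free of the coupling and held level, with the spanner and clamp untouched. Next I'll carry it over the tray.

Request:
arm_command --series '[[[0.01,0,0,0.03,0,0,0],[0.01,0,0.03,0.06,0,0,0],[0.01,0,0.07,0.06,0,0,0],[0.01,0,0.11,0.06,0,0,0],[0.01,0,0.15,0.06,0,0,0]]]'

```text
time_s: 14.05
tool_pos: [452.7, 90.8, 108.2]
orientation: [180.0, 0.0, -174.7]
wrist_force: [1.2, -0.1, -1.1]
opening: 21.0
grip_force: 40.0
```

Request:
arm_command --series '[[[0.01,0,0.035,0,0,0,0],[0.01,0,0.07,0,0,0,-0.02],[0.01,0,0.11,0,0,0,-0.02],[0.01,0,0.14,0,0,0,-0.02],[0.01,0,0.147,0,0,0,-0.02]]]'

```text
time_s: 14.68
tool_pos: [452.5, 238.0, 107.9]
orientation: [180.0, 0.0, -175.8]
wrist_force: [0.4, -1.2, -1.4]
opening: 21.5
grip_force: 40.0
```

```bash
python3 - <<'E'
from h import *
s=r.get_state();print(s["tool_pos"],s["orientation"],s["opening"],s["grip_force"],s["wrist_force"])
a=optics.snapshot("side")[120:250,150:310,::-1]
b=optics.snapshot("top")[120:250,130:290,::-1]
cv2.imwrite("pics/v4.png",cv2.resize(np.hstack([a,b]),None,fx=2.5,fy=2.5,interpolation=cv2.INTER_CUBIC))
E
```

```text
[452.53146695 237.9582112  107.94558369] [ 1.79989365e+02  2.29846422e-02 -1.75752933e+02] 21.509216381706374 39.98233258724213 [ 0.37402095 -1.2337062  -1.41949579]
```

View pics/v4.png

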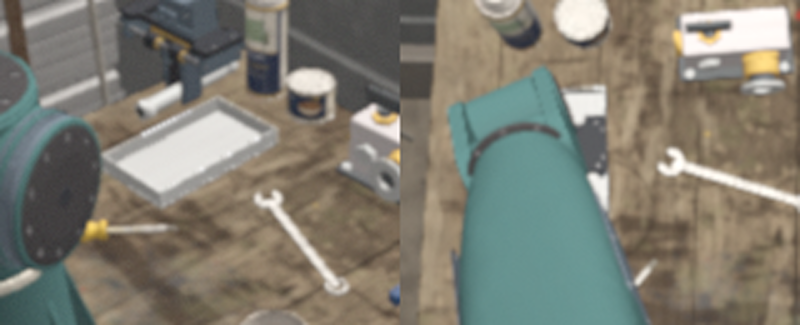

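```bash
python3 - <<'E'
from h import *
np.set_printoptions(suppress=True,precision=1)
P=lambda x,y:(150+(x+.5)/2.5-.5,120+(y+.5)/2.5-.5)
print(onz("side",P(145,105),120),onz("side",P(238,70),120))
for p in[(103,155),(162,200),(277,130),(215,97)]:print(onz("side",P(*p),28))
E
```

```text
[387.3 239.  120. ] [546.9 228.3 120. ]
[344.2 291.5  28. ]
[342.6 148.2  28. ]
[577.6 176.3  28. ]
[566.8 309.9  28. ]
```

The held tube lies from x of about 372 to 552 at y of about 236, and the tray spans 343 to 578, so it fits. Lowering it now.

Request:
arm_command --series '[[[0.01,0,-0.002,-0.03,0,0,0],[0.01,0,-0.002,-0.06,0,0,0],[0.01,0,-0.002,-0.08,0,0,0],[0.01,0,-0.002,-0.092,0,0,0],[0.01,0,-0.002,-0.096,0,0,0]]]'

```text
time_s: 15.4
tool_pos: [452.2, 233.8, 11.6]
orientation: [-180.0, -0.0, -175.9]
wrist_force: [0.0, 0.5, 0.3]
opening: 21.3
grip_force: 40.0
```

Request:
arm_command --series '[[[0.01,0,0,-0.002,0,0,0],[0.01,0,0,-0.004,0,0,0],[0.01,0,0,-0.005,0,0,0],[0.01,0,0,-0.005,0,0,0],[0.01,0,0,-0.005,0,0,0]]]'

```text
time_s: 16.02
tool_pos: [452.3, 234.4, 7.1]
orientation: [180.0, 0.0, -175.9]
wrist_force: [1.0, -0.2, -0.3]
opening: 21.2
grip_force: 40.0
```

Request:
arm_command --series '[[[0.025,0,0,0,0,0,0],[0.03,0,0,0,0,0,0],[0.035,0,0,0,0,0,0],[0.04,0,0,0,0,0,0],[0.045,0,0,0,0,0,0]]]'

```text
time_s: 16.65
tool_pos: [452.3, 234.3, 6.9]
orientation: [180.0, 0.0, -175.9]
wrist_force: [0.8, -0.3, -0.2]
opening: 44.1
grip_force: 0.0
```

Request:
arm_command --series '[[[0.055,0,0,0,0,0,0],[0.055,0,0,0,0,0,0],[0.055,0,0,0.03,0,0,0],[0.055,0,0,0.08,0,0,0],[0.055,0,0,0.13,0,0,0]]]'

```text
time_s: 17.27
tool_pos: [451.9, 234.2, 138.2]
orientation: [-180.0, -0.0, -175.9]
wrist_force: [0.1, 0.3, -0.2]
opening: 54.7
grip_force: 0.0
```

Request:
arm_command --series '[[[0.055,0,-0.03,0.06,0,0,0],[0.055,0,-0.09,0.1,0,0,0],[0.055,0,-0.14,0.1,0,0,0],[0.055,0,-0.2,0.1,0,0,0],[0.055,0,-0.25,0.1,0,0,0]]]'

```text
time_s: 17.9
tool_pos: [451.9, -17.6, 237.3]
orientation: [-180.0, 0.1, -175.9]
wrist_force: [0.6, -0.5, 0.1]
opening: 55.0
grip_force: 0.0
```

```bash
python3 - <<'E'
from h import *
a=optics.snapshot("side")[120:270,170:370,::-1]
b=optics.snapshot("top")[100:250,140:340,::-1]
cv2.imwrite("pics/v5.png",cv2.resize(np.hstack([a,b]),None,fx=2,fy=2,interpolation=cv2.INTER_CUBIC))
E
```

```text
(no output)
```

View pics/v5.png

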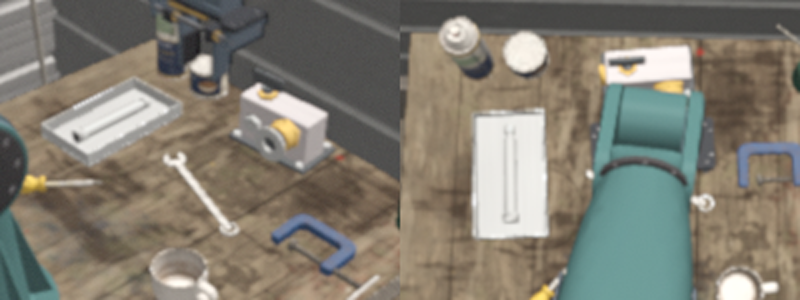

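The tube lies flat in the tray (510,172 in the top half), and the wing at (627,62) is parallel to the block's long side. The collar is out and the bystanders haven't moved, so I'm handing in.

```bash
python3 -c "
from cell import workorder
print(workorder.sign_off())"
```

```text
the job is handed in; nothing more can be done
None
```

The job is handed in after about 18 s of the 64 s allowed: valve shut to its stop, collar pushed fully in, tube drawn out and laid flat in the tray, and the spanner and G-clamp left where they were; the sign-off gave no verdict.

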